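Gauge the handle socket of a printing block

TASK

Take the depth gauge out of its stand and lower its rod into the handle socket (the wide hole) of the wooden printing block, pushing on past the drag of its brass stop collar, which slides up the rod as it rests on the block, until the rod bottoms out. Hold it pressed on the bottom for about two seconds with roughly a one-kilogram push (10 N) on the bottom, never bumping or forcing it hard, then let go and leave the gauge standing in the socket with its collar down on the block. Leave everything else where it is.

Things in the scene. Friction and masses are not known exactly. Their poses are not given: they have to be found in the camera images.
- gauge: Depth gauge, standing upright in its stand at the start: a round steel rod 12 mm in diameter and 80 mm long with a bevelled lower tip, and above it a square dark-wood grip, 24 x 24 mm and 40 mm high (78 to 118 mm above the tip). Mass about 0.18 kg with the collar. Origin at the centre of the rod's lower tip, z up along the rod, x and y square to the faces of the grip.
- grip (a point): Centre of the gauge's square wooden grip, 98 mm above the rod's tip; axes as the gauge.
- rod_tip (a point): Centre of the lower tip of the gauge's rod; axes as the gauge.
- collar (a joint): How far (m) the brass stop collar (36 mm in diameter, 14 mm thick, with a small set screw) has slid up the gauge's rod from its lowest place, where it starts; up to 0.042. At 0 the rod stands out 16 mm below the collar; at j it stands out 16 mm + j. The collar grips the rod with a steady drag of about 4 N (more than the gauge's weight) and stays where it is left.
- collar_face (a point): Centre of the flat underside of the brass stop collar, on the rod's axis; z up along the rod.
- stand: Light-wood gauge stand fixed to the table, 75 x 75 mm and 40 mm high, with a vertical hole (14.5 mm in diameter, 16 mm deep) in the middle of its top, in which the gauge's rod stands with the collar resting on the top. Origin at the centre of its underside.
- block: Printing block of medium-brown wood, fixed to the table between two light battens (20 mm wide, 18 mm high, beside its two long faces), flat top: 100 mm along its x, 130 mm along its y, 70 mm high. Two vertical holes in its top: the wide handle socket at x = 0, y = +30 mm, and a narrow 7 mm vent hole at x = 0, y = -40 mm, too small for the rod. Origin at the centre of its underside, z up.
- socket: The handle socket in the block's top, a vertical blind bore 15 mm in diameter with a 2 mm bevel at its mouth. Origin at the centre of its mouth, level with the block's top (70 mm above the table), z up, x and y as the block. Its bottom is flat, hard wood, at a depth that differs every time, anywhere from 28 to 48 mm, and is not given: it has to be felt.
- round_stamp: Bystander: round wooden stamp with a knob, 60 mm in diameter, 58 mm high. Origin at the centre of its underside.
- jar: Bystander: small jar of colour, 48 mm in diameter, 75 mm high. Origin at the centre of its underside.
- long_stamp: Bystander: wooden stamp 70 x 130 mm with a bar handle on top, 65 mm high. Origin at the centre of its underside.
- tin: Bystander: metal tin, 80 mm in diameter, 100 mm high. Origin at the centre of its underside.
- offcut: Bystander: wood offcut 50 x 120 x 35 mm. Origin at the centre of its underside.
- mallet: Bystander: hammer lying on the table, handle along its x.
- brush: Bystander: brush lying on the table, handle along its x.
Not all that is in view belongs to the job. What is shaped like the stand but red or turquoise is not meant. Leave any blue or red look-alike of the gauge alone.

How it is judged:
On the way, in this order (a step that is already met when the one before it is completed fails the run):
1. the gauge is lifted clear out of its stand (z of rod_tip in the frame of stand above 0.05 m), for 0.1 s.
2. the rod stands upright in the socket with the collar on the block's top and is held pressed on the bottom with 4 to 20 N for one second (horizontal distance between rod_tip and socket below 0.004 m and angle between gauge's own z axis and vertical below 0.06 rad and z of collar_face in the frame of socket between -0.003 and 0.003 m and z of rod_tip in the frame of socket below -0.024 m and contact force between gauge and socket between 4 and 20 N), for 1 s.
At the end, for the whole second after the job is handed in: The gauge, let go and at rest, stands in the socket: rod tip within 4 mm of the socket's axis and at least 24 mm deep, tilted less than 0.06 rad, the collar's underside still within 3 mm of the block's top (so the rod has not been drawn up since it was held on the bottom) (horizontal distance between rod_tip and socket below 0.004 m and angle between gauge's own z axis and vertical below 0.06 rad and z of collar_face in the frame of socket between -0.003 and 0.003 m and z of rod_tip in the frame of socket below -0.024 m and linear speed of gauge below 0.02 m/s and contact force between the fingers and gauge below 0.1 N); the robot touches nothing.
It fails at once if the rod presses on the socket's bottom with more than 30 N (contact force between gauge and socket above 30 N).
It fails at once if the gauge is forced against the block with more than 40 N (contact force between gauge and block above 40 N).
It fails at once if a bystander is moved more than 30 mm (distance of any of round_stamp, jar, long_stamp, tin, offcut, mallet, brush from where it was at the start of the episode above 0.03 m).
It also fails if it takes over 54 s, if anything falls off the work surface, if the arm or the gripper's body presses on something with over 40 N, if the wrist force passes 120 N, or if a joint passes its speed limit or range.

ROBOT

A 7-joint arm with a two-finger parallel gripper is mounted at the origin on the work surface. World frame = base frame: x ahead of the robot, y to its left, z up, the work surface at z = 0. Lengths are in m, angles in rad, forces in N, time in s.
With the tool pointing down it reaches from about 0.425 to 0.975 m from the base axis. Payload 16.7 kg.
Tool frame: the origin (TCP) lies midway between the tips of the shut fingers; the grasp point (between the pads) lies 19 mm behind it; z points along the fingers, y is the line along which they close (so a half turn about z gives the same grasp; the last joint's range is limited). The gripper opens to 85 mm and grips with 20 to 120 N. Pads are 22 mm wide; open, the fingers measure 114 mm over their backs; the gripper's body (76 mm by 85 mm) begins 54 mm behind the grasp point. The pads swing forward as they close: fully open they stand 13 mm farther back than shut.
Start: joints at [-0.149, 0.426, 0.074, 1.606, -0.034, 1.111, -0.067], TCP at [0.675, -0, 0.193] pointing down, gripper open.
Joint ranges: [-2.85, 2.85], [-0.5, 2.14], [-1.23, 1.37], [0.21, 2.46], [-1.02, 4.16], [0.16, 2.05], [-2.73, 2.73]. Speed limits (rad/s): [1.89, 1.89, 2.39, 2.39, 3.01, 3.01, 3.01].

INTERFACE

Orientations are given as a 3x3 rotation matrix whose columns are the frame's x, y, z axes.
In Python, from cell import sensors, optics, bot, search_frame, masks_of, place_of gives the robot as it stands.
- The arm moves only by the tool drive_tool, never from a script. Its argument "plan" is a list of rows, each an object with "delta_rot": the turn, a rotation vector about the tool's x, y, z in degrees, a list of three; "offset": the shift along the tool's x, y, z in cm, a list of three; "jaw": the opening, from -1 (shut) to 1 (fully open), so that 0 is half open. In form: [{"delta_rot": [wx, wy, wz], "offset": [dx, dy, dz], "jaw": jaw}, ...]. A call has 1 to 12 rows; each row shifts and turns the commanded pose from where the row before left it, along the tool's axes as they then stand; what a row does not reach is not made up. A row lasts 1/12 s, in which the tool goes at most 41.7 mm and 7.16 degrees, less where a joint would pass 70% of its speed; a pose out of reach is approached as far as the arm can. A call is refused whole if a number of a shift passes 4.17 or a number of a turn 7.16, either way. A call with a gripper value outside its range is refused whole. The fingers move at their own pace and stop on an object; "squeeze" is the grip in N (left out, the last holds). Time passes only in rows, so rows that do not move let the fingers close. It gives the time, the measured TCP pose, the force, the opening and the grip force at its end, in the units of the state.
- sensors.observe(): the state, without advancing time (a new reading comes with each control period).
- optics.snapshot(name): name is "scene" or "side" or "wrist"; returns (picture, depth): 480x640x3 uint8, blue, green, red; 480x640 float32, m along the optical axis (not along the pixel's ray), 0 where there is no reading.
- optics.camera_params(name): a dict with "fx", "fy", "cx", "cy" (pixels), "xyz" and "rotation" of the camera in the world. Camera axes: x right, y down, z forward; pixel columns grow to the right and rows downward; lengths in m; the calibration is good to about 2 mm. The wrist camera is an equidistant fisheye: a pixel r from the principal point sees the ray r / f radians off the axis. A picture is of the moment at which its call begins: read the wrist's pose just before it. camera_params takes no time and is no camera call; for the wrist camera it gives the pose at the moment of the call.
- bot.job_done(): hands the job in; it is judged then, once.
Trained networks look in the newest picture that a camera, given by its name, has taken for a name from the list of things; names that differ only in an ending like _2 or _b are one class to them, and where a whole thing is asked for, a point or a joint stands for the part that bears it (a point fixed in the world has none). Each returns a list of dicts, best first, with "p" (0 to 1); they miss things now and then, are a little off and sometimes report something else, mostly with a low value. They report only what shows in the picture. A call takes as long as a camera call. They do not tell look-alikes from the thing itself.
- search_frame(camera, name): "centre" ([x, y, z] in m, in the coordinates of the camera as it stood for that picture, good to about 4 mm: the middle of the surface that is visible of it).
- masks_of(camera, name): "mask" (480x640 bool, what is visible of it).
- place_of(camera, name): "centre" ([x, y, z] in m, in the coordinates of the camera as it stood for that picture, good to about 4 mm: a listed point, or the origin of a listed thing).
The state is a dict: "time": time; "q": joint angles; "dq": joint speeds; "tau": joint torques, N m; "position": TCP position; "orientation": TCP orientation; "wrist_force": force on the tool from outside, world axes, zero at the start; "wrist_torque": the same for the moment, N m; "gripper_width": finger opening in m; "finger_force": force on a finger pad.
Only numpy, scipy, OpenCV 4.12 (cv2) and the standard library are available. Lean on these libraries where they do the work, as an engineer would, in place of code of your own. Each camera call takes 0.05 s, during which the arm holds its last target. There are 200 camera calls.

## Working session

There is one attempt and no reset: what is moved stays moved. The work goes in short steps, Python scripts to look and compute and a tool call to move; the robot and the scene stay as the last step left them, time stands still between calls to the robot, and variables do not carry over. Pictures are saved under pics/ and viewed, at most 10 in all, crops included, and the job is handed in when it is done.

Besides the shell and the picture viewer there is one more tool, called after ">>>" in YAML: its name, and indented under it one key for each argument. drive_tool: Moves the arm, as the interface text tells. Its arguments: {"type":"object","properties":{"plan":{"type":"array","items":{"type":"object","properties":{"delta_rot":{"type":"array","items":{"type":"number"}},"offset":{"type":"array","items":{"type":"number"}},"jaw":{"type":"number"}}}},"squeeze":{"type":"number"}},"required":["plan"]}

```bash
mkdir -p pics
cat > h.py <<'E'
import numpy as np,cv2
from cell import sensors,optics,bot,search_frame,masks_of,place_of
def world(cam,p):
    c=optics.camera_params(cam); return np.array(c["xyz"])+np.array(c["rotation"])@np.array(p)
def cloud(cam,d):
    c=optics.camera_params(cam); v,u=np.mgrid[:480,:640]
    P=np.stack([(u-c["cx"])/c["fx"]*d,(v-c["cy"])/c["fy"]*d,d],-1)
    return P@np.array(c["rotation"]).T+np.array(c["xyz"])
E
python3 - <<'E'
from h import *
np.set_printoptions(precision=4,suppress=True)
s=sensors.observe();print(s["time"],s["position"],s["orientation"],s["wrist_force"],s["gripper_width"])
for cam in("scene","side"):
    im,d=optics.snapshot(cam);cv2.imwrite(f"pics/{cam}.png",im);np.save(cam+".npy",d)
    for n in("gauge","grip","stand","block","socket"):
        for r in place_of(cam,n)[:3]:print(cam,n,round(r["p"],2),world(cam,r["centre"]))
E
```

```text
0.0 [ 0.6745 -0.      0.1923] [[ 0.0001  1.     -0.0013]
 [ 1.     -0.0001 -0.0001]
 [-0.0001 -0.0013 -1.    ]] [ 0.561   0.061  -0.0126] 0.08527290760771145
scene gauge 0.86 [ 0.6166 -0.1479 -0.0022]
scene gauge 0.72 [ 0.5058 -0.1799  0.0245]
scene gauge 0.65 [ 0.4308 -0.0793 -0.0026]
scene grip 0.97 [ 0.6158 -0.1451  0.0983]
scene grip 0.86 [ 0.5047 -0.1795  0.1211]
scene grip 0.78 [ 0.4305 -0.0776  0.0973]
scene stand 0.69 [ 0.5005 -0.3097  0.0033]
scene stand 0.57 [ 0.507  -0.1754  0.0038]
scene stand 0.56 [ 0.3628 -0.2082  0.0001]
scene block 0.61 [0.5519 0.1432 0.0053]
side gauge 0.94 [ 0.4344 -0.0807  0.0017]
side gauge 0.79 [ 0.5049 -0.1744  0.0219]
side gauge 0.66 [ 0.5098 -0.1726 -0.0003]
side grip 0.6 [ 0.5009 -0.1752  0.1267]
side grip 0.6 [ 0.6145 -0.1413  0.0961]
side grip 0.58 [ 0.431  -0.0744  0.0967]
side stand 0.82 [ 0.5061 -0.1723  0.0018]
side stand 0.69 [ 0.5009 -0.3041 -0.0005]
side stand 0.61 [ 0.3598 -0.209  -0.002 ]
side block 0.96 [0.5506 0.1484 0.0035]
```

View pics/scene.png

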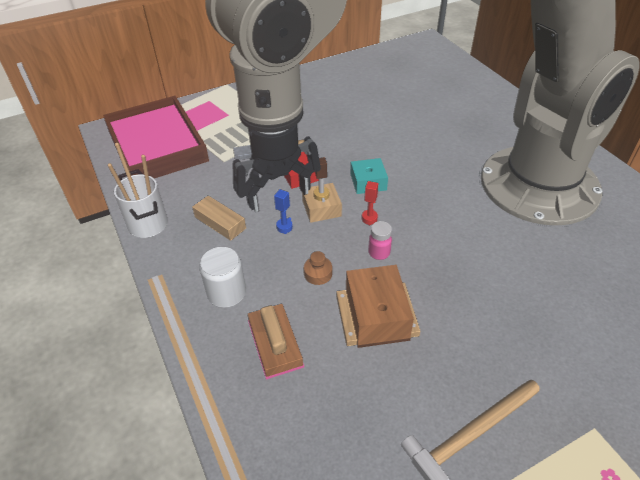

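View pics/side.png

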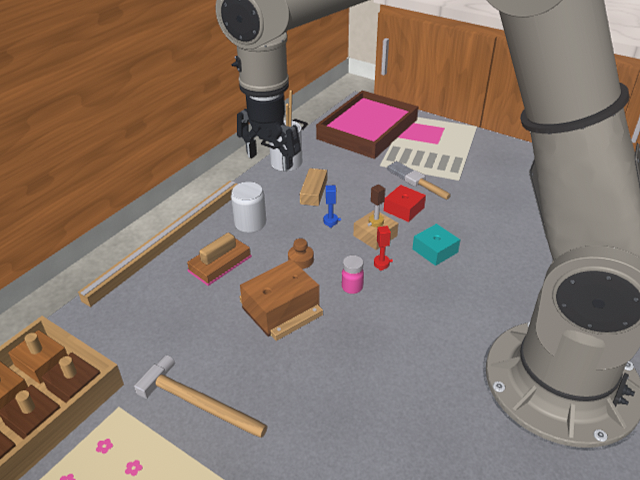

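Block at about pixel (380,300) in scene, with holes at (379,281) and (383,308). The real gauge is in the light stand at (322,200), with the red (371,200) and blue (284,210) look-alikes beside it. Next I need the yaws and the hole positions.

Run:
```python
from h import *
np.set_printoptions(precision=4,suppress=True)
for cam in("scene","side"):
    im,d=optics.snapshot(cam);P=cloud(cam,d)
    Q=P[(abs(P[...,0]-.55)<.12)&(abs(P[...,1]-.146)<.12)&(abs(P[...,2]-.07)<.006)&(d>0)]
    print(cam,"block top",len(Q),cv2.minAreaRect(Q[:,:2].astype(np.float32)*1000),np.median(Q[:,2]))
    G=P[(abs(P[...,0]-.505)<.03)&(abs(P[...,1]+.175)<.03)&(d>0)]
    T=G[G[:,2]>.136]; print("grip top",len(T),T.max(0),cv2.minAreaRect(T[:,:2].astype(np.float32)*1000) if len(T)>3 else 0)
    S=G[G[:,2]>.105]; print("grip all",cv2.minAreaRect(S[:,:2].astype(np.float32)*1000))
    m=(abs(P[...,0]-.55)<.12)&(abs(P[...,1]-.146)<.12)&(P[...,2]>.03)
    v,u=np.where(m);a=im[v.min()-5:v.max()+5,u.min()-5:u.max()+5];print(v.min()-5,u.min()-5,a.shape)
    a=cv2.resize(a,(380,400),interpolation=cv2.INTER_CUBIC)
    g=im[165:245,300:345] if cam=="scene" else im[175:255,355:400]
    g=cv2.resize(g,None,fx=5,fy=5,interpolation=cv2.INTER_CUBIC)
    cv2.imwrite(f"pics/c_{cam}.png",np.hstack([a,g]))
a=[cv2.imread(f"pics/c_{c}.png") for c in("scene","side")]
b=np.hstack(a);cv2.imwrite("pics/c.png",cv2.resize(b,(800,int(b.shape[0]*800/b.shape[1]))))
```

```text
scene block top 3084 ((541.1690673828125, 109.9482421875), (206.06886291503906, 101.19123840332031), 71.21528625488281) 0.0701536270311991
grip top 63 [ 0.5155 -0.1607  0.1451] ((503.7544250488281, -173.95608520507812), (29.437511444091797, 14.500499725341797), 70.7021484375)
grip all ((508.5332946777344, -175.4764862060547), (28.749713897705078, 24.144193649291992), 74.842041015625)
-5 276 (0, 142, 3)Traceback (most recent call last):
  File "<stdin>", line 12, in <module>
cv2.error: OpenCV(4.12.0) /io/opencv/modules/imgproc/src/resize.cpp:4208: error: (-215:Assertion failed) !ssize.empty() in function 'resize'
```

Run:
```python
from h import *
np.set_printoptions(precision=4,suppress=True)
out=[]
for cam,b,g in(("scene",(255,350,335,425),(150,230,300,345)),("side",(255,345,235,325),(175,255,355,400))):
    im,d=optics.snapshot(cam);P=cloud(cam,d)
    m=masks_of(cam,"block")[0]["mask"]
    Q=P[m&(abs(P[...,2]-.07)<.005)]
    r=cv2.minAreaRect(Q[:,:2].astype(np.float32)*1000)
    print(cam,"block top",len(Q),r,np.median(Q[:,2]))
    for k in masks_of(cam,"grip"):
        S=P[k["mask"]&(d>0)];print("grip",k["p"],np.median(S,0),cv2.minAreaRect(S[:,:2].astype(np.float32)*1000))
    # dark holes seen in the top
    gr=cv2.cvtColor(im,cv2.COLOR_BGR2GRAY)
    M=cv2.erode(cv2.morphologyEx((m&(P[...,2]>.02)).astype(np.uint8),cv2.MORPH_CLOSE,np.ones((9,9))),np.ones((5,5)))
    bh=cv2.morphologyEx(gr,cv2.MORPH_BLACKHAT,np.ones((15,15)))
    n,l,st,ce=cv2.connectedComponentsWithStats(((bh>25)&(M>0)).astype(np.uint8))
    c=optics.camera_params(cam);R=np.array(c["rotation"]);o=np.array(c["xyz"])
    for i in range(1,n):
        if st[i,4]>4:
            w=R@[(ce[i][0]-c["cx"])/c["fx"],(ce[i][1]-c["cy"])/c["fy"],1];print("hole",st[i,4],ce[i],(o+w*(.07-o[2])/w[2])[:2])
    out+=[cv2.resize(im[b[0]:b[1],b[2]:b[3]],(400,300),interpolation=2),cv2.resize(im[g[0]:g[1],g[2]:g[3]],(170,300),interpolation=2)]
cv2.imwrite("pics/c2.png",np.vstack([np.hstack(out[:2]),np.hstack(out[2:])]))
```

```text
Traceback (most recent call last):
IndexError: list index out of range
```

>>> drive_tool:
  plan:
    - {"offset":[-2.2,-2.1,-0.4],"jaw":1}
    - {"offset":[-2.2,-2.1,-0.4],"jaw":1}
    - {"offset":[-2.2,-2.1,-0.4],"jaw":1}
    - {"offset":[-2.2,-2.1,-0.4],"jaw":1}
    - {"offset":[-2.2,-2.1,-0.4],"jaw":1}
    - {"offset":[-2.2,-2.1,-0.4],"jaw":1}
    - {"offset":[-2.2,-2.1,-0.4],"jaw":1}
    - {"offset":[-2.0,-2.1,-0.4],"jaw":1}
    - {"jaw":1}
    - {"jaw":1}

```text
schema error: expected keys delta_rot, offset, jaw
```

```bash
cat > look.py <<'E'
from h import *
np.set_printoptions(precision=4,suppress=True)
out=[]
for cam,b,g in(("scene",(255,350,335,425),(150,230,300,345)),("side",(255,345,235,325),(175,255,355,400))):
    im,d=optics.snapshot(cam);P=cloud(cam,d)
    k=np.zeros((480,640),bool);k[b[0]-5:b[1]+5,b[2]-5:b[3]+5]=1
    Q=P[k&(abs(P[...,2]-.07)<.004)&(np.hypot(P[...,0]-.55,P[...,1]-.146)<.085)]
    print(cam,"block top",len(Q),cv2.minAreaRect(Q[:,:2].astype(np.float32)*1000),np.median(Q[:,2]))
    gr=cv2.cvtColor(im,cv2.COLOR_BGR2GRAY)
    bh=cv2.morphologyEx(gr,cv2.MORPH_BLACKHAT,np.ones((15,15)))
    n,l,st,ce=cv2.connectedComponentsWithStats(((bh>25)&k).astype(np.uint8))
    c=optics.camera_params(cam);R=np.array(c["rotation"]);o=np.array(c["xyz"])
    for i in range(1,n):
        if st[i,4]>4:
            w=R@[(ce[i][0]-c["cx"])/c["fx"],(ce[i][1]-c["cy"])/c["fy"],1];print("hole",st[i,4],ce[i],(o+w*(.07-o[2])/w[2])[:2])
    for r in place_of(cam,"socket")[:2]: print("socket",r["p"],world(cam,r["centre"]))
    out+=[cv2.resize(im[b[0]:b[1],b[2]:b[3]],(400,300),interpolation=2)]
im,d=optics.snapshot("wrist");out.append(cv2.resize(im,(800,600))[:,:])
for n in("grip","socket"):
    for r in place_of("wrist",n):print("wrist",n,r["p"],world("wrist",r["centre"]))
cv2.imwrite("pics/holes.png",np.hstack(out[:2]));cv2.imwrite("pics/wr.png",out[2])
s=sensors.observe();print(s["time"],s["position"],s["wrist_force"])
c=optics.camera_params("wrist");print(c)
E
python3 look.py
```

```text
scene block top 3001 ((552.46044921875, 143.87014770507812), (133.8486328125, 101.39956665039062), 70.86547088623047) 0.07018458905357416
hole 63 [372.619 253.254] [0.5095 0.0521]
hole 6 [330.5 265. ] [0.5979 0.0395]
hole 17 [330.7059 273.4706] [0.6077 0.0587]
hole 269 [351.9257 306.7286] [0.6104 0.1465]
hole 8 [374.75  278.125] [0.5388 0.1086]
hole 94 [341.2021 319.383 ] [0.6412 0.1617]
hole 21 [384.381  307.8095] [0.5594 0.1765]
hole 12 [412.4167 319.    ] [0.5281 0.2211]
hole 130 [380.8692 342.7462] [0.604  0.2367]
socket 0.32 [ 0.6079 -0.0072 -0.0014]
side block top 1963 ((549.3602294921875, 145.5405731201172), (132.8242950439453, 105.92642211914062), 70.90818786621094) 0.06854067995768076
hole 192 [239.974  258.2969] [0.6688 0.1274]
hole 34 [300.9706 251.1471] [0.5726 0.0353]
hole 122 [306.6967 261.8361] [0.5422 0.0569]
hole 6 [288.3333 257.8333] [0.5826 0.0683]
hole 6 [293.6667 277.1667] [0.5375 0.1109]
hole 9 [240.3333 287.6667] [0.6102 0.1969]
hole 744 [296.8616 305.4126] [0.4846 0.1733]
hole 17 [264.5294 291.6471] [0.5618 0.1784]
hole 119 [260.2773 325.0336] [0.5127 0.2547]
hole 174 [301.4023 324.0345] [0.4486 0.2086]
hole 5 [278.  335.2] [0.469  0.2562]
wrist grip 0.85 [ 0.6188 -0.145   0.1014]
wrist grip 0.58 [ 0.4365 -0.0783  0.1008]
wrist grip 0.55 [ 0.5087 -0.1731  0.1205]
1.1 [ 0.675 -0.     0.193] [ 0.0116 -0.4675  0.0861]
{'fx': 371.64829954431775, 'fy': 371.64829954431775, 'cx': 315.7349955717078, 'cy': 230.91792045735784, 'xyz': array([0.675 , 0.0677, 0.3746]), 'rotation': array([[ 1.    , -0.0016,  0.0002],
       [-0.0015, -0.9641, -0.2655],
       [ 0.0007,  0.2655, -0.9641]])}
```

View pics/holes.png

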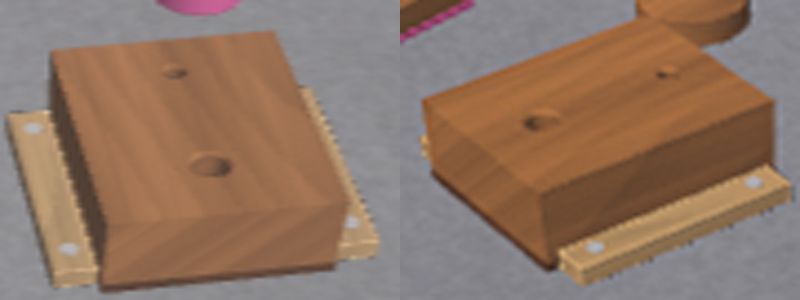

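View pics/wr.png

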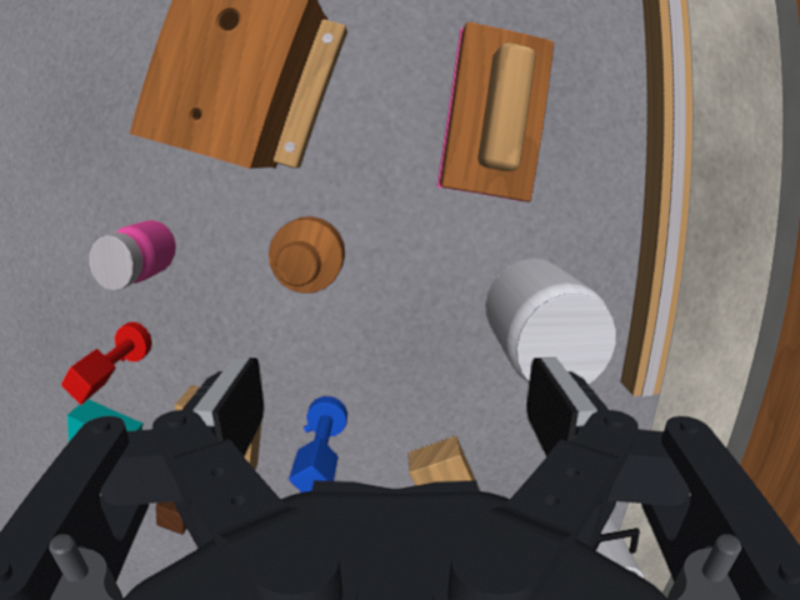

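The wide hole is the one on the hammer side, at scene pixel (384,308), about (0.560,0.174) in world; the narrow one is at about (0.538,0.109). In the wrist picture the wide hole is at (229,18).

>>> drive_tool:
  plan:
    - {"delta_rot":[0,0,0],"offset":[-2.2,-2.1,-0.4],"jaw":1}
    - {"delta_rot":[0,0,0],"offset":[-2.2,-2.1,-0.4],"jaw":1}
    - {"delta_rot":[0,0,0],"offset":[-2.2,-2.1,-0.4],"jaw":1}
    - {"delta_rot":[0,0,0],"offset":[-2.2,-2.1,-0.4],"jaw":1}
    - {"delta_rot":[0,0,0],"offset":[-2.2,-2.1,-0.4],"jaw":1}
    - {"delta_rot":[0,0,0],"offset":[-2.2,-2.1,-0.4],"jaw":1}
    - {"delta_rot":[0,0,0],"offset":[-2.2,-2.1,-0.4],"jaw":1}
    - {"delta_rot":[0,0,0],"offset":[-2.0,-2.1,-0.4],"jaw":1}
    - {"delta_rot":[0,0,6],"offset":[0,0,0],"jaw":1}
    - {"delta_rot":[0,0,6],"offset":[0,0,0],"jaw":1}
    - {"delta_rot":[0,0,6],"offset":[0,0,0],"jaw":1}
    - {"delta_rot":[0,0,0],"offset":[0,0,0],"jaw":1}

```text
time: 2.1
position: [0.5069, -0.1742, 0.2252]
orientation: [[0.315, 0.949, 0.0], [0.949, -0.315, 0.0], [0.0, 0.0, -1.0]]
wrist_force: [-0.4, -0.8, -0.2]
gripper_width: 0.0851
finger_force: 0.0
```

```bash
cat > lw.py <<'E'
import sys
from h import *
np.set_printoptions(precision=4,suppress=True)
s=sensors.observe();print(s["time"],s["position"],s["wrist_force"],s["orientation"])
im,d=optics.snapshot("wrist");cv2.imwrite(sys.argv[1],im);np.save("w.npy",d)
c=optics.camera_params("wrist");v,u=np.mgrid[:480,:640];x=(u-c["cx"])/c["fx"];y=(v-c["cy"])/c["fy"];t=np.hypot(x,y)+1e-9
P=np.stack([x/t*np.tan(t)*d,y/t*np.tan(t)*d,d],-1)@np.array(c["rotation"]).T+np.array(c["xyz"])
np.save("wP.npy",P)
T=P[(d>0)&(abs(P[...,2]-.142)<.006)&(np.hypot(P[...,0]-.506,P[...,1]+.174)<.03)]
if len(T)>5:print("top",len(T),cv2.minAreaRect(T[:,:2].astype(np.float32)*1000),np.median(T,0))
for n in("grip","stand"):
    for r in place_of("wrist",n):print("wrist",n,r["p"],world("wrist",r["centre"]))
E
python3 lw.py pics/w2.png
```

```text
2.1 [ 0.5069 -0.1742  0.2252] [-0.3907 -0.7683 -0.1917] [[ 0.3146  0.9492  0.0004]
 [ 0.9492 -0.3146  0.    ]
 [ 0.0001  0.0004 -1.    ]]
top 1052 ((506.7339782714844, -174.89959716796875), (25.22826385498047, 24.18547248840332), 76.70198822021484) [ 0.5069 -0.1737  0.1425]
wrist grip 0.93 [ 0.4341 -0.0775  0.0989]
wrist grip 0.82 [ 0.5095 -0.1701  0.1196]
wrist grip 0.81 [ 0.6175 -0.1426  0.1011]
wrist grip 0.47 [ 0.7924 -0.0418  0.0003]
wrist stand 0.7 [ 0.5085 -0.1781  0.0018]
wrist stand 0.65 [ 0.3599 -0.2046  0.0014]
```

View pics/w2.png

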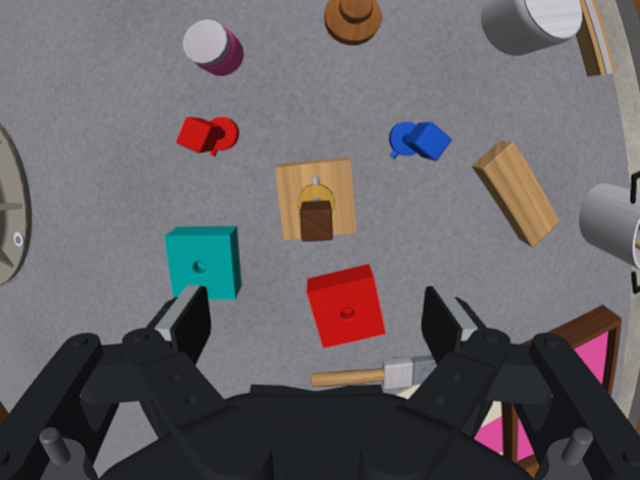

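The dark grip is at pixel (317,222), aligned to within about 5°, and TCP is over it. I'll descend and grip.

>>> drive_tool:
  plan:
    - {"delta_rot":[0,0,-4],"offset":[0,0,2],"jaw":1}
    - {"delta_rot":[0,0,0],"offset":[0,0,3],"jaw":1}
    - {"delta_rot":[0,0,0],"offset":[0,0,3],"jaw":1}
    - {"delta_rot":[0,0,0],"offset":[0,0,2.5],"jaw":0.6}
    - {"delta_rot":[0,0,0],"offset":[0,0,1.7],"jaw":0.2}
    - {"delta_rot":[0,0,0],"offset":[0,0,0],"jaw":-0.2}
    - {"delta_rot":[0,0,0],"offset":[0,0,0],"jaw":-1}
    - {"delta_rot":[0,0,0],"offset":[0,0,0],"jaw":-1}
    - {"delta_rot":[0,0,0],"offset":[0,0,0],"jaw":-1}
    - {"delta_rot":[0,0,0],"offset":[0,0,0],"jaw":-1}
    - {"delta_rot":[0,0,0],"offset":[0,0,0],"jaw":-1}
  squeeze: 60

```text
time: 3.17
position: [0.5075, -0.1741, 0.1039]
orientation: [[0.242, 0.97, 0.001], [0.97, -0.242, -0.0], [0.0, 0.001, -1.0]]
wrist_force: [0.7, 0.1, 0.6]
gripper_width: 0.0002
finger_force: 0.0
```

```bash
python3 lw.py pics/w3.png
python3 - <<'E'
from h import *
im,d=optics.snapshot("side");im2,d=optics.snapshot("scene")
a=cv2.resize(im[120:280,300:460],(480,480));w=cv2.resize(cv2.imread("pics/w3.png")[150:470,160:480],(320,320))
w=np.vstack([w,cv2.resize(im2[130:230,270:370],(320,160))]);cv2.imwrite("pics/m.png",np.hstack([a,w]))
E
```

```text
3.1667 [ 0.5075 -0.1741  0.1039] [0.6934 0.1471 0.5917] [[ 0.2417  0.9704  0.0015]
 [ 0.9704 -0.2417 -0.0001]
 [ 0.0002  0.0015 -1.    ]]
top 683 ((509.1280212402344, -165.75418090820312), (7.03548526763916, 24.13201141357422), 77.19120025634766) [ 0.5096 -0.1643  0.1415]
wrist grip 0.77 [ 0.506  -0.1738  0.1182]
wrist grip 0.72 [ 0.5103 -0.1753  0.0451]
wrist grip 0.71 [ 0.4345 -0.0797  0.0985]
wrist grip 0.58 [ 0.6151 -0.1413  0.1007]
wrist stand 0.86 [ 0.5072 -0.1732 -0.0001]
wrist stand 0.61 [ 0.362  -0.2024  0.0036]
```

View pics/m.png

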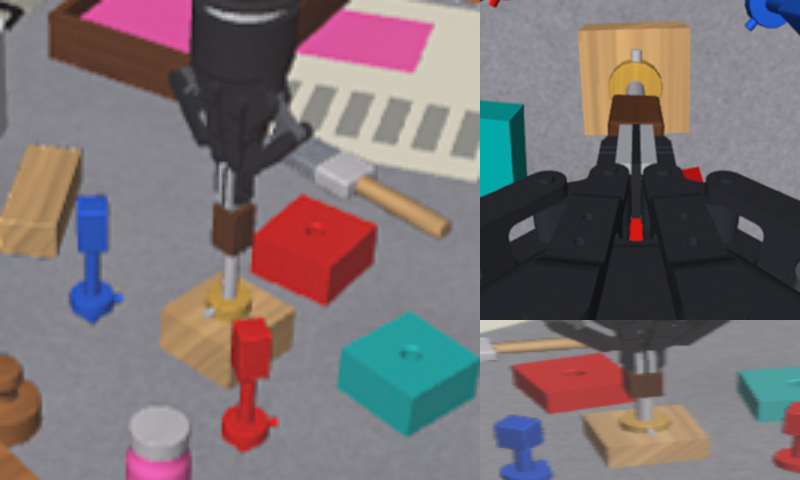

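The fingers shut with nothing between them, and they appear to sit just above or behind the grip. I'll use depth to find the fingertips.

Run:
```python
from h import *
np.set_printoptions(precision=4,suppress=True)
P=np.load("wP.npy");
# wrist column through the crop centre: crop px (635-480,y)->full
for v in range(236,330,6): print(v,P[v,315],P[v,308],P[v,322])
for cam in("side","scene"):
    im,d=optics.snapshot(cam);Q=cloud(cam,d)
    hsv=cv2.cvtColor(im,cv2.COLOR_BGR2HSV)
    N=Q[(np.hypot(Q[...,0]-.507,Q[...,1]+.174)<.05)&(Q[...,2]>.09)&(hsv[...,1]<60)&(d>0)]
    h=np.histogram(N[:,2],bins=np.arange(.09,.2,.01));print(cam,h[0])
    for z in(.095,.12,.137,.145,.155):
        S=N[abs(N[:,2]-z)<.005];print(z,len(S),np.median(S,0) if len(S) else 0)
```

```text
236 [ 0.508  -0.1694  0.068 ] [ 0.5034 -0.17    0.0622] [ 0.5118 -0.1725  0.0608]
242 [ 0.508  -0.1694  0.0805] [ 0.5035 -0.1704  0.0738] [ 0.5116 -0.1724  0.0737]
248 [ 0.5094 -0.1637  0.1096] [ 0.5061 -0.1628  0.1099] [ 0.5128 -0.1647  0.1093]
254 [ 0.5095 -0.1633  0.12  ] [ 0.5063 -0.1627  0.1196] [ 0.5127 -0.1645  0.119 ]
260 [ 0.5095 -0.1636  0.1275] [ 0.5065 -0.1625  0.1285] [ 0.5125 -0.1644  0.1274]
266 [ 0.5095 -0.1636  0.1352] [ 0.5066 -0.1628  0.1355] [ 0.5124 -0.1641  0.1358]
272 [ 0.5095 -0.1636  0.1423] [ 0.5066 -0.163   0.142 ] [ 0.5122 -0.1647  0.1412]
278 [ 0.5097 -0.1628  0.1508] [ 0.507  -0.1621  0.1508] [ 0.5123 -0.1637  0.1502]
284 [ 0.5097 -0.1625  0.1573] [ 0.5071 -0.162   0.1569] [ 0.5122 -0.1634  0.1567]
290 [ 0.5096 -0.163   0.1616] [ 0.5074 -0.1614  0.1638] [ 0.5122 -0.163   0.163 ]
296 [ 0.5095 -0.1632  0.1662] [ 0.5073 -0.1622  0.1671] [ 0.512  -0.1638  0.1663]
302 [ 0.5098 -0.1624  0.1727] [ 0.5074 -0.1622  0.172 ] [ 0.5121 -0.1625  0.1736]
308 [ 0.5097 -0.1624  0.1771] [ 0.5075 -0.1618  0.1772] [ 0.5233 -0.1083  0.2854]
314 [ 0.5097 -0.1627  0.1807] [ 0.5074 -0.1627  0.1798] [ 0.5118 -0.1635  0.1803]
320 [ 0.509  -0.1654  0.1796] [ 0.508  -0.1607  0.1874] [ 0.5113 -0.1657  0.1802]
326 [ 0.5087 -0.1668  0.1811] [ 0.5078 -0.1618  0.1891] [ 0.511  -0.1664  0.1827]
side [  8  13   1   3   3  17  46  47  37  59 112]
0.095 8 [ 0.5027 -0.1694  0.0938]
0.12 2 [ 0.492  -0.182   0.1201]
0.137 3 [ 0.4987 -0.1819  0.1389]
0.145 17 [ 0.5052 -0.1645  0.1469]
0.155 46 [ 0.5004 -0.1657  0.155 ]
scene [ 12   2   0   0   2  20  47  48  54  69 176]
0.095 12 [ 0.5081 -0.1718  0.0951]
0.12 0 0
0.137 3 [ 0.4969 -0.1715  0.1395]
0.145 20 [ 0.5109 -0.1656  0.1475]
0.155 47 [ 0.5116 -0.1668  0.1551]
```

>>> drive_tool:
  plan:
    - {"delta_rot":[0,0,0],"offset":[0,0,0],"jaw":-0.3}
    - {"delta_rot":[0,0,0],"offset":[0,0,0],"jaw":0}
    - {"delta_rot":[0,0,0],"offset":[0,0,0],"jaw":0.1}
    - {"delta_rot":[0,0,0],"offset":[0,0,0],"jaw":0.1}

```text
time: 3.85
position: [0.5069, -0.174, 0.1031]
orientation: [[0.242, 0.97, -0.0], [0.97, -0.242, 0.0], [0.0, -0.0, -1.0]]
wrist_force: [-0.1, -0.3, 0.0]
gripper_width: 0.0469
finger_force: 0.0
```

```bash
python3 lw.py pics/w4.png
python3 - <<'E'
from h import *
im,d=optics.snapshot("side");im2,d=optics.snapshot("scene")
a=cv2.resize(im[140:260,320:440],(480,480));w=cv2.resize(cv2.imread("pics/w4.png")[150:470,160:480],(320,320))
w=np.vstack([w,cv2.resize(im2[130:230,270:370],(320,160))]);cv2.imwrite("pics/m2.png",np.hstack([a,w]))
print(sensors.observe()["gripper_width"])
E
```

```text
3.85 [ 0.5069 -0.174   0.1031] [-0.0787 -0.2849  0.0126] [[ 0.2419  0.9703 -0.    ]
 [ 0.9703 -0.2419  0.    ]
 [ 0.     -0.     -1.    ]]
top 3147 ((507.08990478515625, -174.84841918945312), (24.67669677734375, 52.56697082519531), 75.37570190429688) [ 0.5076 -0.1731  0.1425]
wrist grip 0.97 [ 0.5072 -0.1765  0.1197]
wrist grip 0.74 [ 0.6199 -0.1426  0.0984]
wrist grip 0.61 [ 0.4346 -0.0792  0.0992]
wrist stand 0.77 [ 0.5004 -0.3063 -0.    ]
wrist stand 0.72 [ 0.5065 -0.1775  0.0018]
wrist stand 0.64 [ 0.364  -0.2017  0.0043]
0.04719723357286281
```

View pics/m2.png

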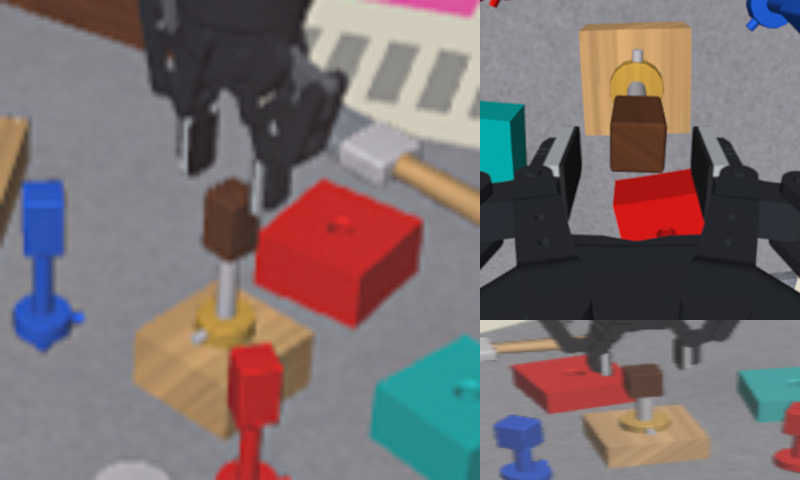

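Run:
```python
from h import *
np.set_printoptions(precision=4,suppress=True)
y=np.array([.970,-.242]);x=np.array([.242,.970]);o=np.array([.507,-.174])
def rep(name,Q):
    a=(Q[:,:2]-o)@y;b=(Q[:,:2]-o)@x
    for sg in(1,-1):
        m=(a*sg>.018)&(a*sg<.05)&(abs(b)<.02)&(Q[:,2]>.08)&(Q[:,2]<.2)
        S=Q[m];k=np.argsort(S[:,2])[:200:20];print(name,sg,len(S));print(np.c_[a[m][k]*1000,b[m][k]*1000,S[k,2]*1000])
for cam in("side","scene"):
    im,d=optics.snapshot(cam);rep(cam,cloud(cam,d)[d>0])
P=np.load("wP.npy");d=np.load("w.npy");rep("wrist",P[d>0])
```

```text
side 1 229
[[ 22.7838  -0.5442 141.8223]
 [ 28.6338  10.1846 149.4361]
 [ 21.8952  10.9078 155.9456]
 [ 20.1077   0.0957 160.0289]
 [ 25.3639  11.3063 168.0296]
 [ 23.5292  -8.9901 173.2266]
 [ 24.6808  -0.1152 179.3742]
 [ 23.3344   4.7892 184.9201]
 [ 39.2515   8.0859 189.4066]
 [ 40.947    9.6949 191.9762]]
side -1 186
[[-30.0816  -7.5237 141.0093]
 [-39.9017   7.2946 153.4039]
 [-26.2669   9.3388 158.1093]
 [-32.0343   6.1641 162.2919]
 [-35.3866  10.2683 168.6814]
 [-33.3788  15.0663 175.2757]
 [-33.3359   9.3731 183.1967]
 [-26.033   -7.2738 190.3488]
 [-43.1121  11.2775 194.2796]
 [-22.3523   8.5717 198.3929]]
scene 1 188
[[ 31.3771   2.6908 145.8646]
 [ 38.1104   5.7813 157.7081]
 [ 35.4476   4.6332 164.2952]
 [ 33.2284   5.2491 169.622 ]
 [ 38.2986   0.3643 177.4187]
 [ 28.9556   8.0171 186.5272]
 [ 26.8495   8.9076 191.9274]
 [ 42.8379   5.2641 194.8335]
 [ 43.2872  -2.1485 197.1498]
 [ 45.8011  10.2838 199.0847]]
scene -1 208
[[-22.7668  -2.8224 144.4127]
 [-21.8678  -7.9571 154.2259]
 [-22.9595  -3.3853 160.1406]
 [-23.8986  10.3462 167.6409]
 [-28.3615   9.8694 174.321 ]
 [-26.1681   9.9432 180.0206]
 [-26.5187   8.5425 186.6992]
 [-25.8594  11.121  191.2821]
 [-42.0585   6.5732 195.2049]
 [-39.1719   9.2832 197.6883]]
wrist 1 5407
[[ 22.9833   6.1621 144.0701]
 [ 23.1054  -7.9889 145.859 ]
 [ 22.8869  -0.5582 147.3607]
 [ 23.2491  -8.2562 148.0444]
 [ 22.9597   1.9557 148.76  ]
 [ 22.6029  -7.525  149.3377]
 [ 22.8353   1.1701 149.9415]
 [ 23.1167  -4.9812 150.5537]
 [ 29.2713  11.739  151.2557]
 [ 27.1875  11.5402 151.7042]]
wrist -1 5407
[[-23.5975  -4.83   144.3488]
 [-23.7743   2.9575 145.8976]
 [-23.3676   0.2431 146.9426]
 [-23.8699   3.0739 148.0996]
 [-23.388   -4.0177 148.659 ]
 [-28.0615  11.8763 149.2074]
 [-26.7223  11.7726 149.9541]
 [-23.67     7.3154 150.5523]
 [-23.8552   3.4823 150.8599]
 [-23.4754   8.1871 151.5252]]
```

All three cameras put the fingertips at z≈0.144, while the state reports TCP z=0.103. The real tips are therefore about 4 cm higher than reported, and the shut fingers were just above the grip. I'll go 3.7 cm lower, guided by the camera measurement, and grip.

>>> drive_tool:
  plan:
    - {"delta_rot":[0,0,0],"offset":[0,0,0.9],"jaw":0.1}
    - {"delta_rot":[0,0,0],"offset":[0,0,1],"jaw":0.1}
    - {"delta_rot":[0,0,0],"offset":[0,0,1],"jaw":0.1}
    - {"delta_rot":[0,0,0],"offset":[0,0,0.8],"jaw":0.1}
    - {"delta_rot":[0,0,0],"offset":[0,0,0],"jaw":-0.1}
    - {"delta_rot":[0,0,0],"offset":[0,0,0],"jaw":-0.3}
    - {"delta_rot":[0,0,0],"offset":[0,0,0],"jaw":-0.6}
    - {"delta_rot":[0,0,0],"offset":[0,0,0],"jaw":-1}
    - {"delta_rot":[0,0,0],"offset":[0,0,0],"jaw":-1}
    - {"delta_rot":[0,0,0],"offset":[0,0,0],"jaw":-1}
  squeeze: 60

```text
time: 5.03
position: [0.5071, -0.174, 0.0663]
orientation: [[0.242, 0.97, 0.0], [0.97, -0.242, -0.0], [0.0, 0.0, -1.0]]
wrist_force: [0.8, -0.3, -2.0]
gripper_width: 0.0232
finger_force: 58.7
```

>>> drive_tool:
  plan:
    - {"delta_rot":[0,0,0],"offset":[0,0,-1],"jaw":-1}
    - {"delta_rot":[0,0,0],"offset":[0,0,-2.5],"jaw":-1}
    - {"delta_rot":[0,0,0],"offset":[0,0,-2.5],"jaw":-1}
    - {"delta_rot":[0,0,0],"offset":[0,0,-2.5],"jaw":-1}
    - {"delta_rot":[0,0,0],"offset":[0,0,-1],"jaw":-1}
    - {"delta_rot":[0,0,0],"offset":[0,0,0],"jaw":-1}
    - {"delta_rot":[0,0,0],"offset":[0,0,0],"jaw":-1}

```text
time: 5.62
position: [0.507, -0.1739, 0.1612]
orientation: [[0.242, 0.97, 0.001], [0.97, -0.242, -0.0], [0.0, 0.001, -1.0]]
wrist_force: [-0.3, -1.0, -1.7]
gripper_width: 0.0236
finger_force: 59.8
```

>>> drive_tool:
  plan:
    - {"delta_rot":[0,0,0],"offset":[2,-0.2,0],"jaw":-1}
    - {"delta_rot":[0,0,0],"offset":[3.5,-0.3,0],"jaw":-1}
    - {"delta_rot":[0,0,0],"offset":[3.5,-0.3,0],"jaw":-1}
    - {"delta_rot":[0,0,0],"offset":[3.5,-0.3,0],"jaw":-1}
    - {"delta_rot":[0,0,0],"offset":[3.5,-0.3,0],"jaw":-1}
    - {"delta_rot":[0,0,0],"offset":[3.5,-0.3,0],"jaw":-1}
    - {"delta_rot":[0,0,0],"offset":[3.5,-0.3,0],"jaw":-1}
    - {"delta_rot":[0,0,0],"offset":[3.5,-0.3,0],"jaw":-1}
    - {"delta_rot":[0,0,0],"offset":[3.5,-0.4,0],"jaw":-1}
    - {"delta_rot":[0,0,0],"offset":[3,-0.4,0],"jaw":-1}
    - {"delta_rot":[0,0,0],"offset":[2,-0.1,0],"jaw":-1}
    - {"delta_rot":[0,0,0],"offset":[0,0,0],"jaw":-1}

```text
time: 6.62
position: [0.5595, 0.1784, 0.159]
orientation: [[0.236, 0.972, -0.003], [0.972, -0.236, 0.001], [0.0, -0.003, -1.0]]
wrist_force: [-1.0, 0.3, -1.3]
gripper_width: 0.0235
finger_force: 59.7
```

```bash
cat > rel.py <<'E'
import sys
from h import *
np.set_printoptions(precision=4,suppress=True)
s=sensors.observe();print(s["time"],s["position"],s["wrist_force"])
out=[]
for cam,b in(("scene",(190,350,310,470)),("side",(190,350,200,360))):
    im,d=optics.snapshot(cam);out.append(cv2.resize(im[b[0]:b[1],b[2]:b[3]],(400,400),interpolation=2))
    for n in("rod_tip","socket","collar_face","grip"):
        for r in place_of(cam,n)[:3]:print(cam,n,round(r["p"],2),world(cam,r["centre"]))
im,d=optics.snapshot("wrist");cv2.imwrite("pics/wl.png",im)
for n in("rod_tip","socket","collar_face","grip"):
    for r in place_of("wrist",n)[:3]:print("wrist",n,round(r["p"],2),world("wrist",r["centre"]))
w=cv2.resize(im[60:300,160:480],(800,600))
cv2.imwrite(sys.argv[1],np.hstack(out));cv2.imwrite("pics/wlc.png",w)
E
python3 rel.py pics/r1.png
```

```text
6.6167 [0.5595 0.1784 0.159 ] [-1.0342  0.3188 -1.2997]
scene rod_tip 0.97 [ 0.6168 -0.149  -0.0021]
scene rod_tip 0.5 [ 0.4352 -0.0806  0.0015]
scene collar_face 0.7 [0.5614 0.1781 0.1343]
scene collar_face 0.62 [ 0.6122 -0.1425  0.0188]
scene collar_face 0.45 [ 0.4364 -0.075   0.0147]
scene grip 0.75 [ 0.4299 -0.0762  0.0942]
scene grip 0.74 [ 0.5516  0.1435 -0.0024]
scene grip 0.72 [ 0.616  -0.1452  0.0958]
side rod_tip 0.88 [ 0.4379 -0.0784 -0.0043]
side rod_tip 0.75 [ 0.6118 -0.1439  0.0014]
side collar_face 0.79 [0.56   0.1698 0.1342]
side collar_face 0.69 [ 0.435  -0.0797  0.0157]
side collar_face 0.56 [ 0.6141 -0.1451  0.0164]
side grip 0.91 [ 0.4308 -0.0767  0.0959]
side grip 0.75 [ 0.6113 -0.1465  0.0965]
side grip 0.71 [0.5566 0.1713 0.2187]
wrist rod_tip 0.85 [0.5618 0.1699 0.1213]
wrist rod_tip 0.49 [0.4571 0.0042 0.001 ]
wrist collar_face 0.82 [0.5606 0.1752 0.1393]
wrist grip 0.62 [0.5599 0.1727 0.2154]
```

```bash
cat > wd.py <<'E'
from h import *
np.set_printoptions(precision=4,suppress=True)
s=sensors.observe();c=optics.camera_params("wrist");im,d=optics.snapshot("wrist")
v,u=np.mgrid[:480,:640];x=(u-c["cx"])/c["fx"];y=(v-c["cy"])/c["fy"];t=np.hypot(x,y)+1e-9
P=np.stack([x/t*np.tan(t)*d,y/t*np.tan(t)*d,d],-1)@np.array(c["rotation"]).T+np.array(c["xyz"])
ok=(d>0)&(np.hypot(P[...,0]-.551,P[...,1]-.145)<.09)
top=ok&(abs(P[...,2]-.07)<.004);T=P[top]
print(s["position"],"top",len(T),np.median(T[:,2]),cv2.minAreaRect(T[:,:2].astype(np.float32)*1000))
lo=ok&(P[...,2]<.064)&(np.hypot(P[...,0]-.551,P[...,1]-.145)<.045);print("below",lo.sum())
o=np.array(c["xyz"])
n,l,st,ce=cv2.connectedComponentsWithStats(lo.astype(np.uint8))
for i in range(1,n):
    if st[i,4]>15:
        Q=P[l==i];r=Q-o;M=o+r*((.07-o[2])/r[:,2])[:,None]
        print("hole px",ce[i],st[i,4],"mouth plane",M[:,:2].mean(0),cv2.minEnclosingCircle(M[:,:2].astype(np.float32)*1000),"bot",Q[:,2].min())
# gauge parts
for a,b in((.118,.13),(.13,.152),(.16,.19)):
    Q=P[(d>0)&(P[...,2]>a)&(P[...,2]<b)&(np.hypot(P[...,0]-s["position"][0],P[...,1]-s["position"][1])<.03)]
    if len(Q)>5:print("z",a,b,len(Q),Q.min(0),Q.max(0),Q.mean(0))
cv2.imwrite("pics/wn.png",im)
E
python3 wd.py
```

```text
[0.5606 0.1733 0.1611] top 10380 0.07079110039340383 ((556.8110961914062, 159.6751708984375), (100.123779296875, 100.98214721679688), 71.16259002685547)
below 46
hole px [324.3871 218.5806] 31 mouth plane [0.5675 0.174 ] ((567.6491088867188, 174.36257934570312), 3.3081440925598145) bot 0.026953700615602594
z 0.13 0.152 2403 [0.5424 0.1601 0.1369] [0.5781 0.1972 0.152 ] [0.5619 0.1793 0.149 ]
z 0.16 0.19 346 [0.555  0.1719 0.1601] [0.5662 0.1788 0.1849] [0.5615 0.1768 0.172 ]
```

View pics/wlc.png

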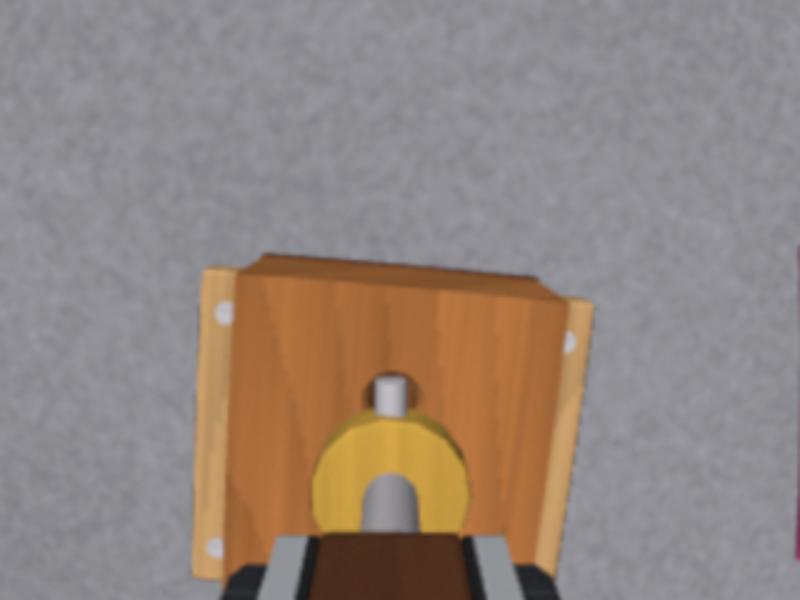

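The gauge is held and the rod is over the wide hole (crop pixel 390,390). I'll nudge it, descend to about 1.3 cm above the mouth, and check with a projected model of the hole.

>>> drive_tool:
  plan:
    - {"delta_rot":[0,0,0],"offset":[0.08,0.04,1],"jaw":-1}
    - {"delta_rot":[0,0,0],"offset":[0,0,1.5],"jaw":-1}
    - {"delta_rot":[0,0,0],"offset":[0,0,1],"jaw":-1}
    - {"delta_rot":[0,0,0],"offset":[0,0,0],"jaw":-1}
    - {"delta_rot":[0,0,0],"offset":[0,0,0],"jaw":-1}
    - {"delta_rot":[0,0,0],"offset":[0,0,0],"jaw":-1}

```text
time: 7.92
position: [0.5614, 0.1741, 0.1263]
orientation: [[0.242, 0.97, 0.0], [0.97, -0.242, 0.0], [0.0, 0.0, -1.0]]
wrist_force: [0.5, -0.3, -1.9]
gripper_width: 0.0235
finger_force: 59.6
```

```bash
python3 wd.py
python3 - <<'E'
from h import *
im=cv2.imread("pics/wn.png");c=optics.camera_params("wrist");R=np.array(c["rotation"]);o=np.array(c["xyz"])
x0,y0=270,150;k=8
a=cv2.resize(im[y0:y0+75,x0:x0+100],None,fx=k,fy=k,interpolation=2)
def pj(p):
    q=(p-o)@R;r=np.hypot(q[:,0],q[:,1]);t=np.arctan2(r,q[:,2])
    return np.stack([c["cx"]+c["fx"]*t*q[:,0]/r,c["cy"]+c["fy"]*t*q[:,1]/r],1)
th=np.linspace(0,6.283,60)
for r,col in((.0075,(0,255,0)),(.0095,(255,255,0))):
    p=pj(np.stack([.5612+r*np.cos(th),.1738+r*np.sin(th),0*th+.07],1))
    cv2.polylines(a,[((p-[x0,y0]+.5)*k).astype(np.int32)],True,col,1)
print(pj(np.array([[.5612,.1738,.07],[.5612,.1738,.084]])))
cv2.imwrite("pics/ov.png",a)
for cam in("scene","side"): optics.snapshot(cam);[print(cam,r["p"],world(cam,r["centre"])) for r in place_of(cam,"collar_face")[:1]]
E
```

```text
[0.5614 0.1741 0.1263] top 11547 0.07078065668015379 ((556.8261108398438, 160.3609619140625), (98.88373565673828, 101.06639862060547), 71.12263488769531)
below 0
z 0.118 0.13 166 [0.5554 0.172  0.118 ] [0.567  0.1793 0.1299] [0.5622 0.1773 0.1239]
z 0.13 0.152 286 [0.556  0.1733 0.1301] [0.567  0.1794 0.1501] [0.5623 0.1777 0.1394]
z 0.16 0.19 2951 [0.5381 0.1746 0.1646] [0.5876 0.1904 0.19  ] [0.5636 0.1842 0.1797]
[[315.46666339 234.70502013]
 [315.48427087 240.80632359]]
scene 0.71 [ 4.60680411e-01  5.24536847e-03 -3.70145195e-04]
side 0.59 [ 0.436032   -0.07993156  0.01476748]
```

View pics/ov.png

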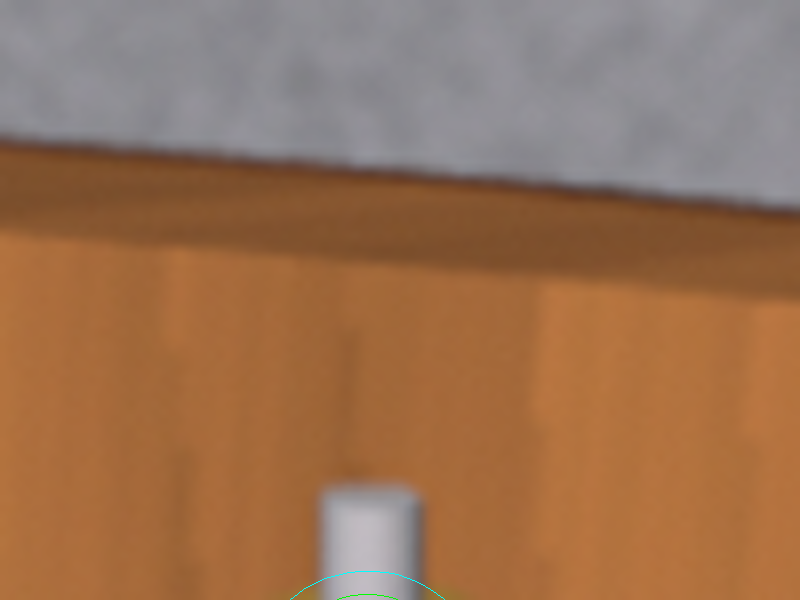

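The silver stub at (370,490) is the collar's set screw, not the tip. The rod above the collar measures at about (0.5614,0.1735), on the socket axis within error. I'll do a guarded descent to the mouth.

>>> drive_tool:
  plan:
    - {"delta_rot":[0,0,0],"offset":[0,0,0.4],"jaw":-1}
    - {"delta_rot":[0,0,0],"offset":[0,0,0.4],"jaw":-1}
    - {"delta_rot":[0,0,0],"offset":[0,0,0.4],"jaw":-1}
    - {"delta_rot":[0,0,0],"offset":[0,0,0.1],"jaw":-1}
    - {"delta_rot":[0,0,0],"offset":[0,0,0.1],"jaw":-1}
    - {"delta_rot":[0,0,0],"offset":[0,0,0.1],"jaw":-1}
    - {"delta_rot":[0,0,0],"offset":[0,0,0.1],"jaw":-1}
    - {"delta_rot":[0,0,0],"offset":[0,0,0.1],"jaw":-1}
    - {"delta_rot":[0,0,0],"offset":[0,0,0.1],"jaw":-1}
    - {"delta_rot":[0,0,0],"offset":[0,0,0],"jaw":-1}

```text
time: 9.0
position: [0.5611, 0.174, 0.1079]
orientation: [[0.242, 0.97, -0.0], [0.97, -0.242, -0.0], [-0.0, -0.0, -1.0]]
wrist_force: [0.1, -0.7, -1.1]
gripper_width: 0.0234
finger_force: 59.6
```

>>> drive_tool:
  plan:
    - {"delta_rot":[0,0,0],"offset":[0,0,0.15],"jaw":-1}
    - {"delta_rot":[0,0,0],"offset":[0,0,0.15],"jaw":-1}
    - {"delta_rot":[0,0,0],"offset":[0,0,0.15],"jaw":-1}
    - {"delta_rot":[0,0,0],"offset":[0,0,0.15],"jaw":-1}
    - {"delta_rot":[0,0,0],"offset":[0,0,0.1],"jaw":-1}
    - {"delta_rot":[0,0,0],"offset":[0,0,0.1],"jaw":-1}
    - {"delta_rot":[0,0,0],"offset":[0,0,0],"jaw":-1}

```text
time: 9.58
position: [0.5611, 0.174, 0.0998]
orientation: [[0.242, 0.97, -0.0], [0.97, -0.242, -0.0], [-0.0, -0.0, -1.0]]
wrist_force: [0.4, 0.1, -1.3]
gripper_width: 0.0235
finger_force: 59.6
```

>>> drive_tool:
  plan:
    - {"delta_rot":[0,0,0],"offset":[0,0,0.15],"jaw":-1}
    - {"delta_rot":[0,0,0],"offset":[0,0,0.1],"jaw":-1}
    - {"delta_rot":[0,0,0],"offset":[0,0,0.1],"jaw":-1}
    - {"delta_rot":[0,0,0],"offset":[0,0,0.1],"jaw":-1}
    - {"delta_rot":[0,0,0],"offset":[0,0,0.1],"jaw":-1}
    - {"delta_rot":[0,0,0],"offset":[0,0,0.1],"jaw":-1}
    - {"delta_rot":[0,0,0],"offset":[0,0,0.1],"jaw":-1}
    - {"delta_rot":[0,0,0],"offset":[0,0,0.1],"jaw":-1}
    - {"delta_rot":[0,0,0],"offset":[0,0,0.1],"jaw":-1}

```text
time: 10.33
position: [0.5612, 0.1741, 0.0905]
orientation: [[0.242, 0.97, 0.0], [0.97, -0.242, 0.0], [0.0, 0.0, -1.0]]
wrist_force: [-0.4, 0.5, 3.1]
gripper_width: 0.0235
finger_force: 60.3
```

>>> drive_tool:
  plan:
    - {"delta_rot":[0,0,0],"offset":[0,0,0.1],"jaw":-1}
    - {"delta_rot":[0,0,0],"offset":[0,0,0.1],"jaw":-1}
    - {"delta_rot":[0,0,0],"offset":[0,0,0.1],"jaw":-1}
    - {"delta_rot":[0,0,0],"offset":[0,0,0.1],"jaw":-1}
    - {"delta_rot":[0,0,0],"offset":[0,0,0.05],"jaw":-1}
    - {"delta_rot":[0,0,0],"offset":[0,0,0],"jaw":-1}
    - {"delta_rot":[0,0,0],"offset":[0,0,0],"jaw":-1}

```text
time: 10.92
position: [0.5612, 0.174, 0.0858]
orientation: [[0.242, 0.97, -0.0], [0.97, -0.242, -0.0], [-0.0, -0.0, -1.0]]
wrist_force: [0.3, 0.5, -0.8]
gripper_width: 0.0231
finger_force: 59.8
```

>>> drive_tool:
  plan:
    - {"delta_rot":[0,0,0],"offset":[0,0,0.05],"jaw":-1}
    - {"delta_rot":[0,0,0],"offset":[0,0,0.05],"jaw":-1}

```text
time: 11.08
position: [0.5612, 0.174, 0.0851]
orientation: [[0.242, 0.97, 0.0], [0.97, -0.242, 0.0], [0.0, 0.0, -1.0]]
wrist_force: [-0.8, -0.2, 2.3]
gripper_width: 0.0235
finger_force: 60.3
```

>>> drive_tool:
  plan:
    - {"delta_rot":[0,0,0],"offset":[0,0,0.05],"jaw":-1}
    - {"delta_rot":[0,0,0],"offset":[0,0,0.05],"jaw":-1}

```text
time: 11.25
position: [0.5612, 0.174, 0.084]
orientation: [[0.242, 0.97, 0.0], [0.97, -0.242, 0.0], [0.0, 0.0, -1.0]]
wrist_force: [-1.2, -0.4, 3.0]
gripper_width: 0.0233
finger_force: 60.3
```

>>> drive_tool:
  plan:
    - {"delta_rot":[0,0,0],"offset":[0,0,0.04],"jaw":-1}
    - {"delta_rot":[0,0,0],"offset":[0,0,0.04],"jaw":-1}

```text
time: 11.42
position: [0.5612, 0.174, 0.0832]
orientation: [[0.242, 0.97, 0.0], [0.97, -0.242, 0.0], [0.0, -0.0, -1.0]]
wrist_force: [-0.3, -0.2, 2.9]
gripper_width: 0.0232
finger_force: 60.3
```

>>> drive_tool:
  plan:
    - {"delta_rot":[0,0,0],"offset":[0,0,0.04],"jaw":-1}
    - {"delta_rot":[0,0,0],"offset":[0,0,0.04],"jaw":-1}

```text
time: 11.58
position: [0.5612, 0.174, 0.0824]
orientation: [[0.242, 0.97, -0.0], [0.97, -0.242, 0.0], [0.0, -0.0, -1.0]]
wrist_force: [-0.1, 0.5, 3.8]
gripper_width: 0.0237
finger_force: 60.3
```

>>> drive_tool:
  plan:
    - {"delta_rot":[0,0,0],"offset":[0,0,0.04],"jaw":-1}
    - {"delta_rot":[0,0,0],"offset":[0,0,0.04],"jaw":-1}

```text
time: 11.75
position: [0.5612, 0.174, 0.0816]
orientation: [[0.242, 0.97, -0.0], [0.97, -0.242, 0.0], [0.0, -0.0, -1.0]]
wrist_force: [-0.4, 0.1, 3.5]
gripper_width: 0.0234
finger_force: 60.3
```

>>> drive_tool:
  plan:
    - {"delta_rot":[0,0,0],"offset":[0,0,0.05],"jaw":-1}
    - {"delta_rot":[0,0,0],"offset":[0,0,0.05],"jaw":-1}

```text
time: 11.92
position: [0.5612, 0.1741, 0.0806]
orientation: [[0.242, 0.97, -0.0], [0.97, -0.242, 0.0], [0.0, -0.0, -1.0]]
wrist_force: [-0.8, 0.4, 2.9]
gripper_width: 0.023
finger_force: 60.3
```

>>> drive_tool:
  plan:
    - {"delta_rot":[0,0,0],"offset":[0,0,0.05],"jaw":-1}
    - {"delta_rot":[0,0,0],"offset":[0,0,0.05],"jaw":-1}

```text
time: 12.08
position: [0.5612, 0.174, 0.0796]
orientation: [[0.242, 0.97, -0.0], [0.97, -0.242, 0.0], [0.0, -0.0, -1.0]]
wrist_force: [-0.3, 0.9, 2.8]
gripper_width: 0.0234
finger_force: 60.3
```

>>> drive_tool:
  plan:
    - {"delta_rot":[0,0,0],"offset":[0,0,0.05],"jaw":-1}
    - {"delta_rot":[0,0,0],"offset":[0,0,0.05],"jaw":-1}

```text
time: 12.25
position: [0.5612, 0.174, 0.0785]
orientation: [[0.242, 0.97, -0.0], [0.97, -0.242, 0.0], [-0.0, -0.0, -1.0]]
wrist_force: [-0.5, 0.5, 2.9]
gripper_width: 0.0231
finger_force: 60.3
```

>>> drive_tool:
  plan:
    - {"delta_rot":[0,0,0],"offset":[0,0,0.05],"jaw":-1}
    - {"delta_rot":[0,0,0],"offset":[0,0,0.05],"jaw":-1}

```text
time: 12.42
position: [0.5612, 0.174, 0.0776]
orientation: [[0.242, 0.97, -0.0], [0.97, -0.242, 0.0], [0.0, -0.0, -1.0]]
wrist_force: [0.4, -0.8, 3.5]
gripper_width: 0.0235
finger_force: 60.3
```

>>> drive_tool:
  plan:
    - {"delta_rot":[0,0,0],"offset":[0,0,0.05],"jaw":-1}
    - {"delta_rot":[0,0,0],"offset":[0,0,0.05],"jaw":-1}

```text
time: 12.58
position: [0.5612, 0.174, 0.0766]
orientation: [[0.242, 0.97, 0.0], [0.97, -0.242, 0.0], [0.0, -0.0, -1.0]]
wrist_force: [-0.6, -0.3, 2.8]
gripper_width: 0.0232
finger_force: 60.3
```

>>> drive_tool:
  plan:
    - {"delta_rot":[0,0,0],"offset":[0,0,0.05],"jaw":-1}
    - {"delta_rot":[0,0,0],"offset":[0,0,0.05],"jaw":-1}

```text
time: 12.75
position: [0.5612, 0.174, 0.0756]
orientation: [[0.242, 0.97, -0.0], [0.97, -0.242, 0.0], [0.0, -0.0, -1.0]]
wrist_force: [0.0, -0.7, 3.0]
gripper_width: 0.0234
finger_force: 60.3
```

>>> drive_tool:
  plan:
    - {"delta_rot":[0,0,0],"offset":[0,0,0.05],"jaw":-1}
    - {"delta_rot":[0,0,0],"offset":[0,0,0.05],"jaw":-1}

```text
time: 12.92
position: [0.5612, 0.174, 0.0745]
orientation: [[0.242, 0.97, -0.0], [0.97, -0.242, 0.0], [-0.0, -0.0, -1.0]]
wrist_force: [-0.8, 1.0, 2.9]
gripper_width: 0.0232
finger_force: 60.3
```

>>> drive_tool:
  plan:
    - {"delta_rot":[0,0,0],"offset":[0,0,0.05],"jaw":-1}
    - {"delta_rot":[0,0,0],"offset":[0,0,0.05],"jaw":-1}

```text
time: 13.08
position: [0.5612, 0.174, 0.0736]
orientation: [[0.242, 0.97, 0.0], [0.97, -0.242, 0.0], [0.0, -0.0, -1.0]]
wrist_force: [0.0, 1.0, 2.9]
gripper_width: 0.0237
finger_force: 60.3
```

>>> drive_tool:
  plan:
    - {"delta_rot":[0,0,0],"offset":[0,0,0.05],"jaw":-1}
    - {"delta_rot":[0,0,0],"offset":[0,0,0.05],"jaw":-1}

```text
time: 13.25
position: [0.5612, 0.174, 0.0726]
orientation: [[0.242, 0.97, 0.0], [0.97, -0.242, 0.0], [0.0, 0.0, -1.0]]
wrist_force: [0.3, 0.4, 3.4]
gripper_width: 0.0231
finger_force: 60.3
```

>>> drive_tool:
  plan:
    - {"delta_rot":[0,0,0],"offset":[0,0,0.05],"jaw":-1}
    - {"delta_rot":[0,0,0],"offset":[0,0,0.05],"jaw":-1}

```text
time: 13.42
position: [0.5612, 0.174, 0.0716]
orientation: [[0.242, 0.97, -0.0], [0.97, -0.242, -0.0], [-0.0, -0.0, -1.0]]
wrist_force: [0.5, 0.6, 3.1]
gripper_width: 0.0232
finger_force: 60.3
```

>>> drive_tool:
  plan:
    - {"delta_rot":[0,0,0],"offset":[0,0,0.05],"jaw":-1}
    - {"delta_rot":[0,0,0],"offset":[0,0,0.05],"jaw":-1}

```text
time: 13.58
position: [0.5612, 0.174, 0.0706]
orientation: [[0.242, 0.97, 0.0], [0.97, -0.242, 0.0], [0.0, 0.0, -1.0]]
wrist_force: [0.3, 0.3, 2.6]
gripper_width: 0.0233
finger_force: 60.3
```

>>> drive_tool:
  plan:
    - {"delta_rot":[0,0,0],"offset":[0,0,0.05],"jaw":-1}
    - {"delta_rot":[0,0,0],"offset":[0,0,0.05],"jaw":-1}

```text
time: 13.75
position: [0.5612, 0.174, 0.0696]
orientation: [[0.242, 0.97, 0.0], [0.97, -0.242, 0.0], [0.0, -0.0, -1.0]]
wrist_force: [-0.1, 0.1, 2.5]
gripper_width: 0.0234
finger_force: 60.3
```

>>> drive_tool:
  plan:
    - {"delta_rot":[0,0,0],"offset":[0,0,0.05],"jaw":-1}
    - {"delta_rot":[0,0,0],"offset":[0,0,0.05],"jaw":-1}

```text
time: 13.92
position: [0.5612, 0.174, 0.0686]
orientation: [[0.242, 0.97, -0.0], [0.97, -0.242, 0.0], [0.0, -0.0, -1.0]]
wrist_force: [0.4, 1.0, 3.1]
gripper_width: 0.0232
finger_force: 60.3
```

>>> drive_tool:
  plan:
    - {"delta_rot":[0,0,0],"offset":[0,0,0.05],"jaw":-1}
    - {"delta_rot":[0,0,0],"offset":[0,0,0.05],"jaw":-1}

```text
time: 14.08
position: [0.5613, 0.174, 0.0678]
orientation: [[0.242, 0.97, 0.0], [0.97, -0.242, 0.0], [0.0, 0.0, -1.0]]
wrist_force: [-2.8, -0.5, 14.1]
gripper_width: 0.0235
finger_force: 61.7
```

>>> drive_tool:
  plan:
    - {"delta_rot":[0,0,0],"offset":[0,0,0],"jaw":-1}

```text
time: 14.17
position: [0.5612, 0.174, 0.0678]
orientation: [[0.242, 0.97, 0.0], [0.97, -0.242, 0.0], [0.0, 0.0, -1.0]]
wrist_force: [-1.0, -0.2, 6.8]
gripper_width: 0.0232
finger_force: 60.9
```

>>> drive_tool:
  plan:
    - {"delta_rot":[0,0,0],"offset":[0,0,0.02],"jaw":-1}
    - {"delta_rot":[0,0,0],"offset":[0,0,0],"jaw":-1}

```text
time: 14.33
position: [0.5613, 0.1741, 0.0678]
orientation: [[0.242, 0.97, 0.0], [0.97, -0.242, 0.0], [0.0, 0.0, -1.0]]
wrist_force: [-1.9, -0.6, 8.7]
gripper_width: 0.0234
finger_force: 61.4
```

>>> drive_tool:
  plan:
    - {"delta_rot":[0,0,0],"offset":[0,0,0.02],"jaw":-1}
    - {"delta_rot":[0,0,0],"offset":[0,0,0],"jaw":-1}
    - {"delta_rot":[0,0,0],"offset":[0,0,0],"jaw":-1}
    - {"delta_rot":[0,0,0],"offset":[0,0,0],"jaw":-1}

```text
time: 14.67
position: [0.5613, 0.1741, 0.0677]
orientation: [[0.242, 0.97, 0.0], [0.97, -0.242, 0.0], [0.0, 0.0, -1.0]]
wrist_force: [-2.8, 0.1, 12.4]
gripper_width: 0.0231
finger_force: 61.7
```

Force on the bottom is about 10 N. I'll hold it.

>>> drive_tool:
  plan:
    - {"delta_rot":[0,0,0],"offset":[0,0,0],"jaw":-1}
    - {"delta_rot":[0,0,0],"offset":[0,0,0],"jaw":-1}
    - {"delta_rot":[0,0,0],"offset":[0,0,0],"jaw":-1}
    - {"delta_rot":[0,0,0],"offset":[0,0,0],"jaw":-1}
    - {"delta_rot":[0,0,0],"offset":[0,0,0],"jaw":-1}
    - {"delta_rot":[0,0,0],"offset":[0,0,0],"jaw":-1}
    - {"delta_rot":[0,0,0],"offset":[0,0,0],"jaw":-1}
    - {"delta_rot":[0,0,0],"offset":[0,0,0],"jaw":-1}
    - {"delta_rot":[0,0,0],"offset":[0,0,0],"jaw":-1}
    - {"delta_rot":[0,0,0],"offset":[0,0,0],"jaw":-1}
    - {"delta_rot":[0,0,0],"offset":[0,0,0],"jaw":-1}
    - {"delta_rot":[0,0,0],"offset":[0,0,0],"jaw":-1}

```text
time: 15.67
position: [0.5613, 0.1741, 0.0677]
orientation: [[0.242, 0.97, 0.0], [0.97, -0.242, 0.0], [0.0, 0.0, -1.0]]
wrist_force: [-1.9, -0.6, 10.8]
gripper_width: 0.0234
finger_force: 61.7
```

>>> drive_tool:
  plan:
    - {"delta_rot":[0,0,0],"offset":[0,0,0],"jaw":-1}
    - {"delta_rot":[0,0,0],"offset":[0,0,0],"jaw":-1}
    - {"delta_rot":[0,0,0],"offset":[0,0,0],"jaw":-1}
    - {"delta_rot":[0,0,0],"offset":[0,0,0],"jaw":-1}
    - {"delta_rot":[0,0,0],"offset":[0,0,0],"jaw":-1}
    - {"delta_rot":[0,0,0],"offset":[0,0,0],"jaw":-1}
    - {"delta_rot":[0,0,0],"offset":[0,0,0],"jaw":-1}
    - {"delta_rot":[0,0,0],"offset":[0,0,0],"jaw":-1}
    - {"delta_rot":[0,0,0],"offset":[0,0,0],"jaw":-1}
    - {"delta_rot":[0,0,0],"offset":[0,0,0],"jaw":-1}

```text
time: 16.5
position: [0.5613, 0.1741, 0.0677]
orientation: [[0.242, 0.97, 0.0], [0.97, -0.242, 0.0], [0.0, 0.0, -1.0]]
wrist_force: [-2.1, -0.6, 12.4]
gripper_width: 0.0234
finger_force: 61.7
```

>>> drive_tool:
  plan:
    - {"delta_rot":[0,0,0],"offset":[0,0,0],"jaw":-0.2}
    - {"delta_rot":[0,0,0],"offset":[0,0,0],"jaw":0.3}
    - {"delta_rot":[0,0,0],"offset":[0,0,0],"jaw":0.5}
    - {"delta_rot":[0,0,0],"offset":[0,0,0],"jaw":0.5}
    - {"delta_rot":[0,0,0],"offset":[0,0,0],"jaw":0.5}

```text
time: 16.92
position: [0.561, 0.174, 0.067]
orientation: [[0.242, 0.97, -0.0], [0.97, -0.242, -0.0], [-0.0, -0.0, -1.0]]
wrist_force: [0.4, -0.6, 0.1]
gripper_width: 0.0638
finger_force: 0.0
```

>>> drive_tool:
  plan:
    - {"delta_rot":[0,0,0],"offset":[0,0,-0.5],"jaw":0.5}
    - {"delta_rot":[0,0,0],"offset":[0,0,-1.5],"jaw":0.5}
    - {"delta_rot":[0,0,0],"offset":[0,0,-2.5],"jaw":0.5}
    - {"delta_rot":[0,0,0],"offset":[0,0,-3],"jaw":0.5}
    - {"delta_rot":[0,0,0],"offset":[0,0,-3],"jaw":0.5}
    - {"delta_rot":[0,0,0],"offset":[0,0,-2],"jaw":0.5}
    - {"delta_rot":[0,0,0],"offset":[0,0,0],"jaw":0.5}
    - {"delta_rot":[0,0,0],"offset":[0,0,0],"jaw":0.5}

```text
time: 17.58
position: [0.5618, 0.1742, 0.1937]
orientation: [[0.242, 0.97, 0.002], [0.97, -0.242, 0.001], [0.002, 0.002, -1.0]]
wrist_force: [0.2, -0.8, -0.8]
gripper_width: 0.0641
finger_force: 0.0
```

```bash
python3 rel.py pics/end.png
```

```text
17.5833 [0.5618 0.1742 0.1937] [ 0.2211 -0.8027 -0.8404]
scene rod_tip 0.7 [ 0.6138 -0.146  -0.002 ]
scene rod_tip 0.43 [ 0.4347 -0.0763 -0.0022]
scene socket 0.74 [ 0.506  -0.1807  0.0089]
scene collar_face 0.68 [ 0.6116 -0.144   0.0184]
scene collar_face 0.67 [0.5629 0.1721 0.076 ]
scene collar_face 0.6 [ 0.436  -0.0764  0.0139]
scene grip 0.86 [ 0.6126 -0.1445  0.0986]
scene grip 0.68 [0.5632 0.1671 0.1221]
side rod_tip 0.71 [ 0.6096 -0.1452  0.0005]
side rod_tip 0.71 [0.5596 0.1744 0.0248]
side rod_tip 0.55 [ 0.4362 -0.0826 -0.0019]
side socket 0.67 [ 0.6043 -0.0078  0.0016]
side collar_face 0.61 [ 0.4357 -0.0802  0.0156]
side collar_face 0.55 [0.5621 0.1705 0.0723]
side collar_face 0.42 [ 0.6152 -0.1457  0.0145]
side grip 0.97 [ 0.6122 -0.1405  0.0962]
side grip 0.89 [ 0.4363 -0.0757  0.0958]
side grip 0.76 [0.5575 0.1742 0.1267]
wrist collar_face 0.64 [0.5602 0.1725 0.0717]
wrist grip 0.8 [0.5609 0.1757 0.1208]
```

View pics/end.png

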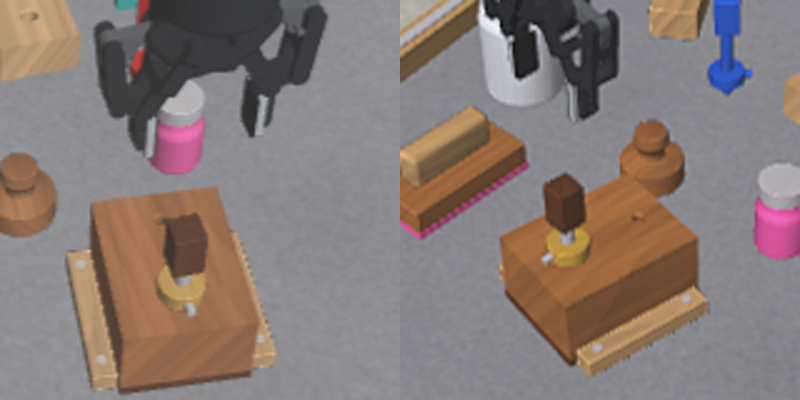

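The gauge stands upright in the wide socket with its collar flat on the block (left crop 183,285; right crop 568,247), and the gripper is clear.

```bash
python3 -c "
from cell import bot;print(bot.job_done())"
```

```text
the job is handed in; nothing more can be done
None
```

I handed the job in with the gauge standing upright in the handle socket, its collar down on the block; the rod bottomed at about 44.5 mm and was held there for about 2 s at roughly 10 N, estimated from the wrist force, and the hand-in returned no verdict.

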